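# Purge-dry a basket of fittings at the gas station

### The arm

A 6-joint arm with a two-finger parallel gripper is mounted at the origin on a cart in front of the work surface, level with it; the furniture and walls round the work are solid. World frame = base frame: x ahead of the robot, y to its left, z up, the work surface at z = 0. Lengths are in mm, angles in rad, forces in N, time in s.
With the tool pointing down it reaches from about 375 to 900 mm from the base axis. Payload 3.1 kg.
Tool frame: the origin (TCP) lies at the very end of the fingers, on their centre line; the grasp point (between the pads) lies arm.grip_point_offset behind it (arm.grip_point_offset is the distance from the TCP to the grasp point, in mm); y points along the fingers, z is the direction in which the jaws open and shut, and the axes are right-handed (so a half turn about y gives the same grasp; the last joint's range is limited). The gripper opens to 85 mm and grips with 20 to 120 N. Pads are 22 mm wide; open, the fingers measure 114 mm over their backs; the gripper's body (76 mm by 85 mm) begins 54 mm behind the grasp point. The pads swing forward as they close: fully open they stand 13 mm farther back than shut.
Start: joints at [-0.178, 0.527, 1.433, -0, 1.181, -0.178], TCP at [624.977, 0.034, 231.31] pointing down, gripper open.
Joint ranges: [-3.08, 3.08], [-0.75, 2.2], [0.22, 2.44], [-1.43, 4.57], [0, 2.65], [-2.85, 2.85]. Speed limits (rad/s): [2.79, 2.79, 3.14, 3.14, 3.14, 3.14].

### API

Orientations are given as a 3x3 rotation matrix whose columns are the frame's x, y, z axes.
In Python, from bench import arm, state, viewer, spotter gives the robot as it stands. Calls block until the motion is done:
- arm.move_pose(position, orientation): joint-space move of the TCP to a pose.
- arm.line_to(position, rotation=None, rate=150): straight line of the TCP; rotation=None keeps the orientation; rate is the mean speed in mm/s.
- arm.move_joints(angles): joint-space move.
- arm.gripper_to(opening, grasp_force=None): finger opening in mm; grasp_force is the grip in N (None keeps the last); returns when the fingers have stopped.
- arm.pause(seconds).
- arm.ik(position, orientation): joint angles nearest the present ones, or None.
- state(): the state.
- viewer.snapshot(name): name is "scene" or "side" or "wrist"; returns a dict with "pixels" (400x640x3 uint8, red, green, blue), "fx", "fy", "cx", "cy" (pixels), "dist" ([k1, k2, p1, p2, k3] as OpenCV has them; the pictures are not rectified), "R" (3x3) and "t" (3): a world point X has camera coordinates R X + t. Camera axes: x right, y down, z forward; pixel columns grow to the right and rows downward; lengths in mm; the calibration is good to about 2 mm. A picture is of the moment at which its call begins. There is no depth.
A pose or a line that the arm cannot do raises arm.IKError and nothing moves.
- arm.close_job(): hands the job in, once; it reports no verdict.
Trained networks look in a picture, given as the dict that the camera call returned (one of the last four; its "shot" number tells which), for a name from the list of things; names that differ only in an ending like _2 or _b are one class to them, and where a whole thing is asked for, a point or a joint stands for the part that bears it (a point fixed in the world has none). Each returns a list of dicts, best first, with "p" (0 to 1); they miss things now and then, are a little off and sometimes report something else, mostly with a low value. They report only what shows in the picture. A call takes as long as a camera call. They do not tell look-alikes from the thing itself.
- spotter.spot_in(thing, picture): "point" ([column, row] in pixels, amid what is visible of it).
The state is a dict: "time": time; "joints": joint angles; "joint_velocities": joint speeds; "tau": joint torques, N m; "ee_pos": TCP position; "tcp_rot": TCP orientation; "ft_force": force on the tool from outside, world axes, zero at the start; "torque": the same for the moment, N m; "finger_gap": finger opening in mm.
Only numpy, scipy, OpenCV 4.12 (cv2) and the standard library are available. Lean on these libraries where they do the work, as an engineer would, in place of code of your own. Each camera call takes 0.05 s, during which the arm holds its last target.

### The job

The rinsed fittings have drained: carry their wire basket, level and without setting it down, from the left hook to the right hook in front of the gas nozzle, and hang it there gently. Only once it hangs free, open the green (nitrogen) tap counter-clockwise to the bold red mark on its dial. Do not brush the other taps or disturb anything else.

Things in the scene. Friction and masses are not known exactly. Their poses are not given: they have to be found in the camera images.
- station: Grey drying station, 160 x 480 mm, fixed. Origin on the bench below the row of taps and hooks; x away from the robot (turned up to 13 deg), y left, z up. Taps at x = 0, y = -60, -110, -160, -210 mm, colours in any order, on a square header 122 mm high. Two equal hooks at left on a rail behind (x = 68 to 84 mm, top 176 mm high). Gas tube behind purge hook: x = 40 to 62 mm, 109 mm high
- drip_hook (a point): Left hook (station y = 170 mm), holds the basket at the start. Point: middle of the bail bar when hung, 204 mm above the bench; axes as the station's. A hook is two prongs of 6 mm rod, 33 mm either side of the point along y, coming from the rail behind and forming a V open upward: V bottom (rod axis) 9 mm below the point, front tips 22 mm in front and 9 mm above, rear crest likewise behind
- purge_hook (a point): Right hook (station y = 45 mm), in front of the brass gas nozzle, empty at the start; shape, height, point and axes as for the drip hook
- basket: Wire basket 60 x 96 x 36 mm (x, y, z), 0.13 to 0.25 kg, with three loose fittings. Origin: centre of underside, z up, y along the bail bar (at the start along the station's y). Bail: 8 mm uprights at y = +-48 mm, level 8 mm bar 128 mm above the underside. To unhook, lift the bar 25 mm or more, then draw it forward 45 mm or more before going sideways, so the uprights clear the prong tips
- basket_handle (a point): Centre of the black grip in the middle of the bail bar: 14 mm thick (x), 34 mm long (y), 16 mm high (z); axes as the basket's. Take it from above with the fingers closing along x
- green_wing (a joint): Turn of the green wing, rad: 0 = shut (index line along the station's -x, toward the robot), growing counter-clockwise seen from above; 1.0 = index at the bold red mark of the dial; stop at 1.75. Starts between 0 and 0.45. Stays where it is left (friction 30 N mm)
- green_grip (a point): On the green wing's axis, 172 mm above the bench, turning with it; x lies along the wing, the -x end carries the index line. Wing 36 mm long (x), 10 mm thick (y), 23 mm high: top 10 mm above, underside 13 mm below this point; below that a 9 mm stem, then a 29 mm skirt whose top is 25 mm below the point. Next wings 50 mm away along the row: keep the fingers nearly closed
- tap_green: Green tap: brass body, white 45 mm dial and green wing, steel riser 46 mm behind; fixed but for the wing. Origin on the turning axis at the foot of the body, 122 mm above the bench; top of the wing 60 mm above it. Dial: short black marks every 0.25 rad, a bold red mark at 1.0 rad
- tap_blue: Blue tap: brass body, white 45 mm dial and blue wing, steel riser 46 mm behind; fixed but for the wing. Origin on the turning axis at the foot of the body, 122 mm above the bench; top of the wing 60 mm above it. Shut, must stay shut; turns at a light touch (30 N mm); wing as the green one's
- blue_wing (a joint): Turn of the blue tap's wing, rad; 0 = shut
- tap_yellow: Yellow tap: brass body, white 45 mm dial and yellow wing, steel riser 46 mm behind; fixed but for the wing. Origin on the turning axis at the foot of the body, 122 mm above the bench; top of the wing 60 mm above it. Shut, must stay shut; turns at a light touch (30 N mm); wing as the green one's
- yellow_wing (a joint): Turn of the yellow tap's wing, rad; 0 = shut
- tap_white: White tap: brass body, white 45 mm dial and white wing, steel riser 46 mm behind; fixed but for the wing. Origin on the turning axis at the foot of the body, 122 mm above the bench; top of the wing 60 mm above it. Shut, must stay shut; turns at a light touch (30 N mm); wing as the green one's
- white_wing (a joint): Turn of the white tap's wing, rad; 0 = shut
- fitting_1: Loose beige finger-tight nut, 10 mm across, 24 mm tall, stands in the basket at the start and may topple in it; origin at the centre of its knurled underside
- fitting_2: Loose red finger-tight nut, 10 mm across, 24 mm tall, stands in the basket at the start and may topple in it; origin at the centre of its knurled underside
- fitting_3: Loose beige finger-tight nut, 10 mm across, 24 mm tall, stands in the basket at the start and may topple in it; origin at the centre of its knurled underside
- wash_bottle: White wash bottle with red spout, 196 mm tall, left of the station; bystander, leave alone; origin at the centre of its underside
- standard_1: Small amber bottle with white cap, 28 mm across, 62 mm tall, in front of the taps; bystander, leave alone; origin at the centre of its underside
- timer: Small white timer, 33 x 66 x 55 mm, at the front left; bystander, leave alone; origin at the centre of its underside
Things that resemble listed ones, but are neither listed nor needed, are in the scene too. Leave any brown or pink look-alike of the basket alone.

How it is judged (in metres and radians):
On the way:
1. the basket hangs released on the right hook (bar within 14 mm of its place), level, with the green tap not yet opened further (below 0.55 rad) (horizontal distance between basket_handle and purge_hook below 0.014 m and z of basket_handle in the frame of purge_hook between -0.006 and 0.006 m and angle between basket's own z axis and vertical below 0.2 rad and contact force between basket and the fingers below 0.1 N and linear speed of basket below 0.03 m/s and value of joint green_wing below 0.55 rad), for 0.3 s.
At the end, for the whole second after the job is handed in: The basket hangs still and released on the purge hook (bar within 14 mm sideways and 6 mm in height of the hook's point, tilt under 0.2 rad) with all three fittings in it; the green tap stands at the red mark (1.0 rad, give or take 0.12); the other taps are shut (below 0.1 rad) (horizontal distance between basket_handle and purge_hook below 0.014 m and z of basket_handle in the frame of purge_hook between -0.006 and 0.006 m and angle between basket's own z axis and vertical below 0.2 rad and contact force between basket and the fingers below 0.1 N and linear speed of basket below 0.03 m/s and angular speed of basket below 0.3 rad/s and value of joint green_wing between 0.88 and 1.12 rad and value of joint each of blue_wing, yellow_wing, white_wing below 0.1 rad and distance between each of fitting_1, fitting_2, fitting_3 and basket below 0.07 m); the robot touches nothing.
It fails at once if another tap is brushed (more than 1 N) or turned (more than 0.1 rad) (contact force between any of the arm, the fingers, basket and tap_blue above 1 N or contact force between any of the arm, the fingers, basket and tap_yellow above 1 N or contact force between any of the arm, the fingers, basket and tap_white above 1 N or value of joint any of blue_wing, yellow_wing, white_wing above 0.1 rad).
It fails at once if the basket is tipped by more than 23 deg, or a fitting falls out of it (angle between basket's own z axis and vertical above 0.4 rad or distance between any of fitting_1, fitting_2, fitting_3 and basket above 0.07 m).
It fails at once if the basket is set down or dropped (its underside comes below 30 mm over the bench; it hangs at 76 mm) (height (world z) of basket below 0.03 m).
It fails at once if the basket strikes the station hard (more than 25 N) (contact force between basket and station above 25 N).
It fails at once if the wash bottle, amber bottle or timer is moved by more than 20 mm (distance of any of wash_bottle, standard_1, timer from where it was at the start of the episode above 0.02 m).
It also fails if it takes over 48 s, if anything falls off the work surface, if the arm or the gripper's body presses on something with over 40 N, if the wrist force passes 120 N, or if a joint passes its speed limit or range.

## Working session

There is one attempt and no reset: what is moved stays moved. The work goes in short steps, each a Python script; the robot and the scene stay as the last script left them, time stands still between calls to the robot, and variables do not carry over. Pictures are saved under pics/ and viewed, and the job is handed in when it is done.

```bash
ls; mkdir -p pics; cat > h.py <<'E'
import numpy as np, cv2
from bench import arm,state,viewer,spotter
def snap(name,fn=None):
    s=viewer.snapshot(name)
    if fn: cv2.imwrite('pics/'+fn+'.png',cv2.cvtColor(s['pixels'],cv2.COLOR_RGB2BGR))
    return s
E
python3 - <<'E'
from h import *
import pickle
for n in ['scene','side','wrist']:
    s=snap(n,n+'0'); pickle.dump(s,open(n+'0.pkl','wb'))
    print(n,s['fx'],s['cx'],s['cy'],s['dist'],np.round(s['R'],3).tolist(),np.round(s['t'],1))
    for th in ['basket_handle','basket','green_grip','tap_green','station','standard_1','drip_hook','tap_blue','wash_bottle','timer']:
        if n!='wrist' or th in('basket_handle','green_grip'):
            try: print(th,[(np.round(d['point']).tolist(),round(d['p'],2)) for d in spotter.spot_in(th,s)])
            except Exception as e: print(th,e)
print(state()['time'],arm.grip_point_offset)
E
```

```text
pics
scene 517.8949405313999 323.0533344975464 196.88659947692372 [0.05299675 0.         0.         0.         0.        ] [[0.687, -0.727, 0.01], [-0.291, -0.288, -0.913], [0.666, 0.624, -0.409]] [-233.7  307.4 1403.8]
basket_handle [([327.0, 204.0], 0.75), ([288.0, 208.0], 0.7)]
basket [([386.0, 206.0], 0.65), ([327.0, 199.0], 0.59), ([283.0, 212.0], 0.58)]
green_grip [([429.0, 213.0], 0.66)]
tap_green [([432.0, 221.0], 0.74)]
station [([381.0, 232.0], 0.82)]
standard_1 [([396.0, 277.0], 0.69), ([326.0, 200.0], 0.43)]
drip_hook [([383.0, 233.0], 0.71)]
tap_blue [([401.0, 211.0], 0.68), ([426.0, 216.0], 0.52)]
wash_bottle [([289.0, 178.0], 0.63)]
timer []
side 368.49631079854214 320.10973327310796 197.00075065234546 [-0.06672537  0.          0.          0.          0.        ] [[0.939, -0.343, 0.001], [-0.139, -0.385, -0.912], [0.313, 0.857, -0.409]] [-417.6  244.1  750.8]
basket_handle [([336.0, 201.0], 0.98), ([296.0, 206.0], 0.75), ([397.0, 230.0], 0.7), ([236.0, 194.0], 0.56), ([432.0, 246.0], 0.45), ([341.0, 335.0], 0.38), ([324.0, 181.0], 0.2)]
basket [([238.0, 196.0], 0.8), ([333.0, 205.0], 0.79), ([295.0, 205.0], 0.68)]
green_grip [([430.0, 249.0], 0.6)]
tap_green [([434.0, 254.0], 0.63), ([334.0, 201.0], 0.5), ([432.0, 246.0], 0.33)]
station [([380.0, 263.0], 0.85)]
standard_1 [([342.0, 334.0], 0.74)]
drip_hook [([381.0, 264.0], 0.64), ([387.0, 211.0], 0.32)]
tap_blue [([397.0, 232.0], 0.77)]
wash_bottle [([325.0, 178.0], 0.93), ([396.0, 232.0], 0.65), ([384.0, 219.0], 0.24)]
timer [([246.0, 222.0], 0.93)]
wrist 319.06061542833817 324.55099543954617 202.84929544501043 [-0.00031561  0.          0.          0.          0.        ] [[1.0, 0.001, -0.002], [0.001, -0.944, 0.329], [-0.001, -0.329, -0.944]] [-625.   -43.2  381.3]
basket_handle [([219.0, 20.0], 0.73)]
green_grip [([283.0, 366.0], 0.21)]
1.25 18.700000000000003
```

View pics/scene0.png

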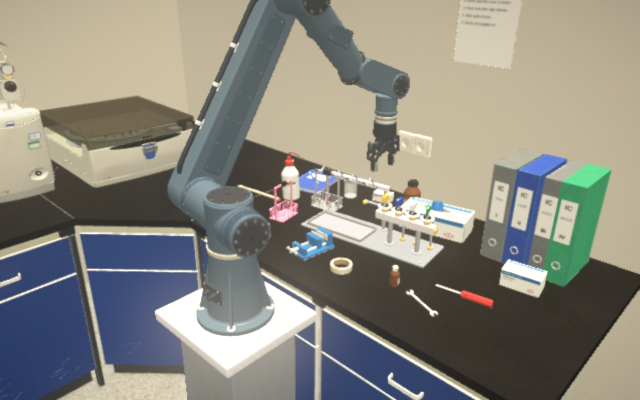

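View pics/side0.png

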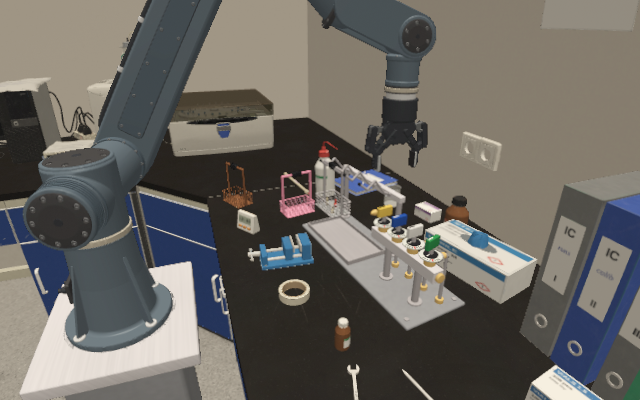

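View pics/wrist0.png

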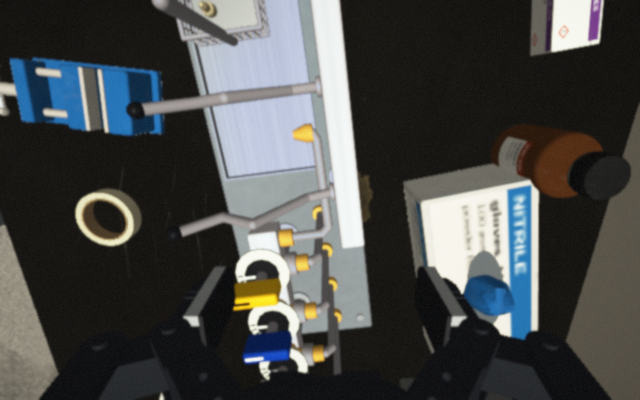

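```bash
python3 - <<'E'
import cv2
a=cv2.imread('pics/scene0.png')[150:300,260:460]; cv2.imwrite('pics/scene0z.png',cv2.resize(a,None,fx=4,fy=4,interpolation=cv2.INTER_CUBIC))
a=cv2.imread('pics/side0.png')[160:310,270:470]; cv2.imwrite('pics/side0z.png',cv2.resize(a,None,fx=4,fy=4,interpolation=cv2.INTER_CUBIC))
E
```

```text
(no output)
```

View pics/scene0z.png

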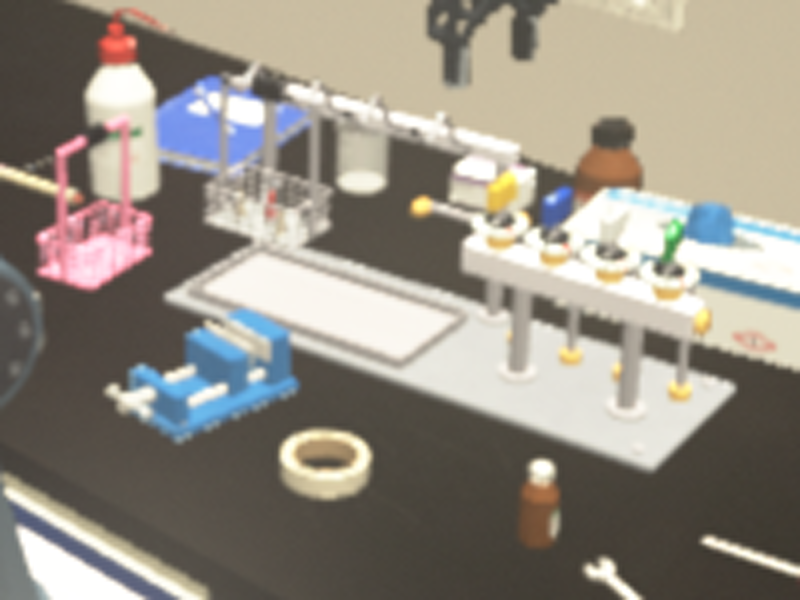

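View pics/side0z.png

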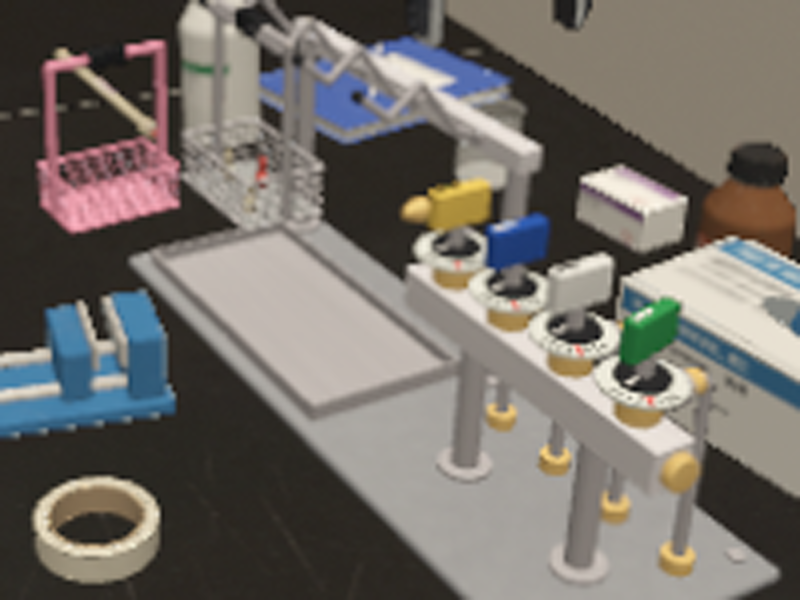

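The target is the grey wire basket with fittings, hanging on the rail at scene (327,199) and side (333,205). The look-alikes are the pink basket, scene (283,212) / side (297,205), and the brown one, side (238,196). The taps from left to right are yellow, blue, white, green, so green is at y=-210. In the wrist view, the purge hook tips show at about (135,110) and (172,232).

```bash
cat >> h.py <<'E'
def K(s): return np.array([[s['fx'],0,s['cx']],[0,s['fy'],s['cy']],[0,0,1]])
def proj(s,X):
    X=np.atleast_2d(np.array(X,float)); rv=cv2.Rodrigues(np.array(s['R'],float))[0]
    return cv2.projectPoints(X,rv,np.array(s['t'],float),K(s),np.array(s['dist'],float))[0].reshape(-1,2)
def ray(s,uv):
    p=cv2.undistortPoints(np.array([[uv]],float),K(s),np.array(s['dist'],float))[0,0]
    R=np.array(s['R']);d=R.T@np.array([p[0],p[1],1]);return -R.T@np.array(s['t']),d/np.linalg.norm(d)
def atz(s,uv,z):
    C,d=ray(s,uv);return C+d*(z-C[2])/d[2]
def tri(obs):
    A=np.zeros((3,3));b=np.zeros(3)
    for s,uv in obs:
        C,d=ray(s,uv);P=np.eye(3)-np.outer(d,d);A+=P;b+=P@C
    X=np.linalg.solve(A,b);return X,[round(float(np.linalg.norm(proj(s,X)[0]-uv)),1) for s,uv in obs]
E
python3 - <<'E'
from h import *
import pickle
w,sd,sc=[pickle.load(open(n+'0.pkl','rb')) for n in('wrist','side','scene')]
print(state()['tcp_rot'])
a=atz(w,(135,110),213);b=atz(w,(172,232),213);print(a,b,np.linalg.norm(a-b),np.degrees(np.arctan2((a-b)[0],-(a-b)[1])))
print('handle',tri([(sd,(335,164)),(sc,(328,172))]))
print('green',tri([(sd,(430,243)),(sc,(428,211))]))
E
```

```text
[[ 6.87483644e-06 -2.43706226e-05  1.00000000e+00]
 [-1.00000000e+00  1.67217148e-05  6.87524395e-06]
 [-1.67218823e-05 -1.00000000e+00 -2.43705076e-05]]
[533.62282159  76.6133093  213.        ] [541.42712725  12.08688763 213.        ] 64.99666361590491 -173.10371875703473
handle (array([551.75087085, 179.0858633 , 202.56992572]), [1.0, 0.8])
green (array([ 589.62453426, -206.30647763,  168.024689  ]), [0.8, 0.5])
```

```bash
python3 - <<'E'
from h import *
import pickle
R0=np.array([[0,0,1],[-1,0,0],[0,-1,0]],float)
for i,p in enumerate([(590,-215,330),(600,-30,340),(575,110,340)]):
    arm.move_pose(p,R0); arm.pause(0.2)
    s=snap('wrist','w%d'%(i+1)); pickle.dump(s,open('w%d.pkl'%(i+1),'wb'))
print(state()['time'])
E
```

```text
4.3417
```

View pics/w1.png

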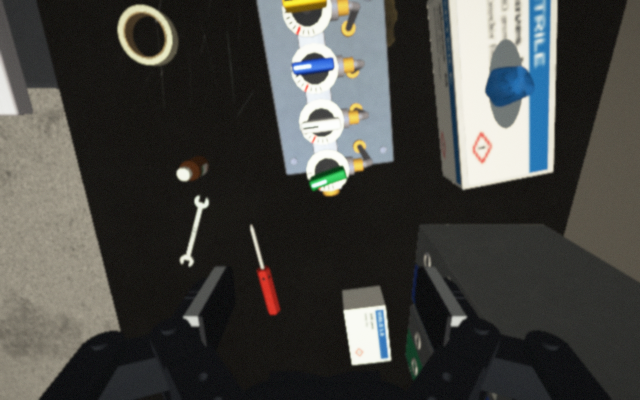

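View pics/w2.png

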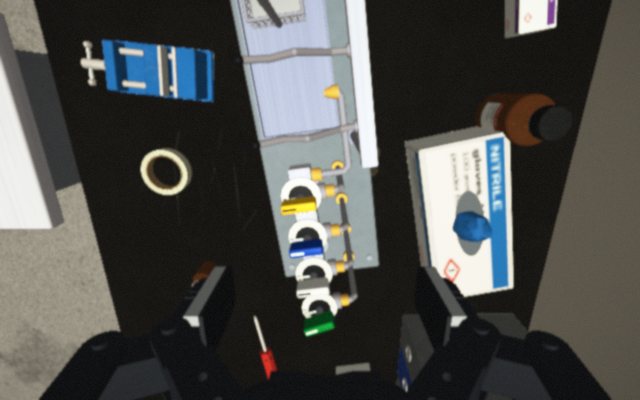

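View pics/w3.png

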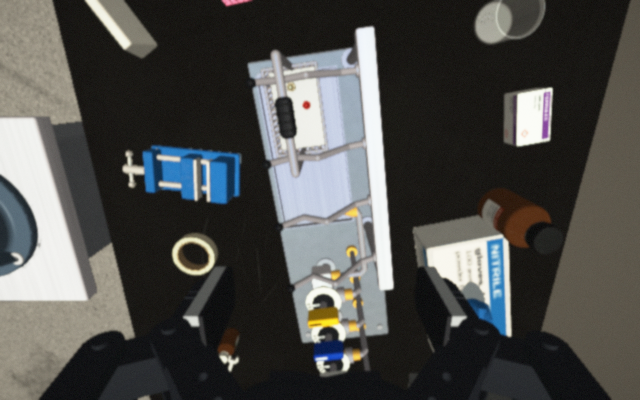

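```bash
python3 - <<'E'
import cv2
def z(n,r,c,f=5):
    a=cv2.imread('pics/%s.png'%n)[r[0]:r[1],c[0]:c[1]]; cv2.imwrite('pics/%sz.png'%n,cv2.resize(a,None,fx=f,fy=f,interpolation=cv2.INTER_CUBIC))
z('w1',(20,210),(260,400),3); z('w2',(40,350),(230,390),1.9);z('w3',(20,300),(240,400),2.1)
a=cv2.imread('pics/w3.png')[40:190,240:380]; cv2.imwrite('pics/w3b.png',cv2.resize(a,None,fx=4,fy=4,interpolation=cv2.INTER_CUBIC))
a=cv2.imread('pics/w2.png')[120:360,250:380]; cv2.imwrite('pics/w2b.png',cv2.resize(a,None,fx=2.5,fy=2.5,interpolation=cv2.INTER_CUBIC))
E
```

```text
(no output)
```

View pics/w1z.png

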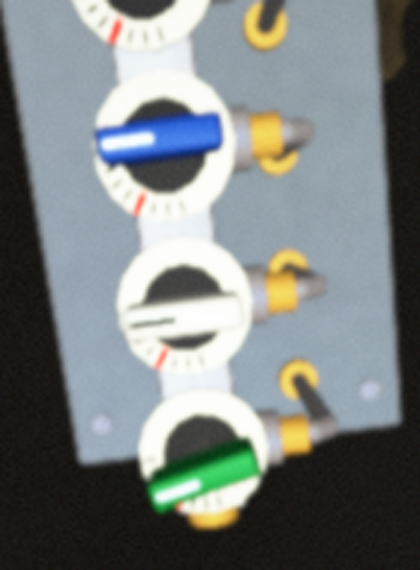

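View pics/w2b.png

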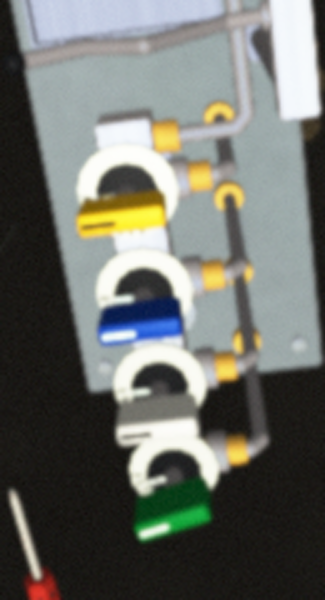

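View pics/w3b.png

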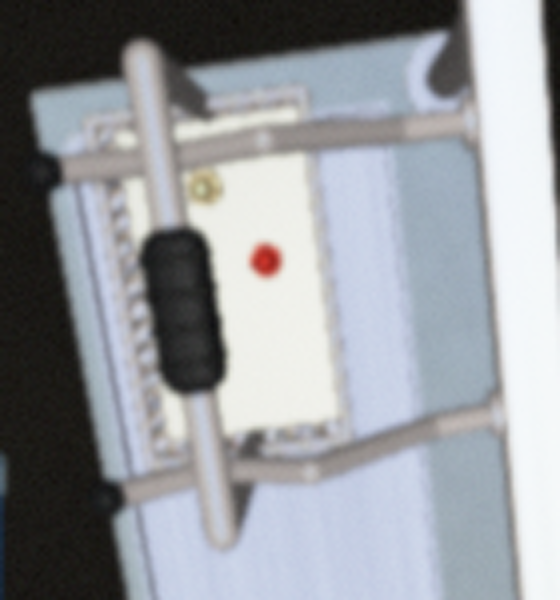

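View pics/w3z.png

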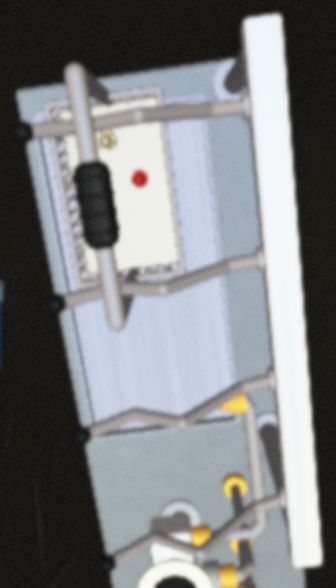

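```bash
cat > fit.py <<'E'
from h import *
import pickle
from scipy.optimize import least_squares
W={n:pickle.load(open(n+'.pkl','rb')) for n in('w1','w2','w3')}
def hk(y,dx,z): return lambda p:(p[3]+dx,y,z+p[4])
def tp(y): return lambda p:(0,y,182)
obs=[('w3',(250,83.2),hk(203,-22,213)),('w3',(267,163.7),hk(137,-22,213)),('w3',(305.5,75),hk(203,22,213)),('w3',(318,158.7),hk(137,22,213)),
('w3',(279.5,227.1),hk(78,-22,213)),('w3',(291.4,288.1),hk(12,-22,213)),('w3',(305.2,216.7),hk(78,0,195)),('w3',(312.4,274.8),hk(12,0,195)),('w3',(326.7,221.4),hk(78,22,213)),('w3',(339,283.3),hk(12,22,213)),
('w1',(313.3,66),tp(-110)),('w1',(321,126),tp(-160)),('w2',(298.8,208.8),tp(-60)),('w2',(306.8,252),tp(-110)),('w2',(312.8,291),tp(-160)),('w2',(320,328),tp(-210)),
('w3',(275.5,52),lambda p:(p[5],170+48+p[7],204+p[6])),('w3',(295.5,175),lambda p:(p[5],170-48+p[7],204+p[6]))]
def T(p,X):
    c,s=np.cos(p[2]),np.sin(p[2]);x,y,z=X;return [p[0]+c*x-s*y,p[1]+s*x+c*y,z]
def res(p):
    r=[proj(W[n],T(p,f(p)))[0]-uv for n,uv,f in obs]+[[p[4]/2,p[6]/2]];return np.ravel(r)
if __name__=='__main__':
    q=least_squares(res,[565,0,.12,20,0,20,0,0],loss='soft_l1');p=q.x;print(np.round(p,3))
    for (n,uv,f),r in zip(obs,res(p).reshape(-1,2)):print(n,uv,np.round(r,1))
    print('purge',T(p,(p[3],45,204)),'drip',T(p,(p[3],170,204)),'bar',T(p,(p[5],170+p[7],204)),'green',T(p,(0,-210,172)))
    pickle.dump(p,open('fit.pkl','wb'))
E
python3 fit.py
```

```text
[5.65978e+02 1.88200e+00 1.35000e-01 6.08000e-01 7.80000e-02 1.11200e+00
 2.10200e+00 4.13100e+00]
w3 (250, 83.2) [ 0.6 -0.4]
w3 (267, 163.7) [-0.1  0.7]
w3 (305.5, 75) [ 0.2 -0.3]
w3 (318, 158.7) [-0.3 -1.2]
w3 (279.5, 227.1) [-0.1  0. ]
w3 (291.4, 288.1) [0.2 0.1]
w3 (305.2, 216.7) [-0.9  0.1]
w3 (312.4, 274.8) [1.9 0.8]
w3 (326.7, 221.4) [ 0.3 -0.3]
w3 (339, 283.3) [-3.1 -0.3]
w1 (313.3, 66) [ 0.4 -0.8]
w1 (321, 126) [ 0.8 -0. ]
w2 (298.8, 208.8) [-0.4 -0. ]
w2 (306.8, 252) [-0.7  0.9]
w2 (312.8, 291) [0.3 2. ]
w2 (320, 328) [-0.5  1.5]
w3 (275.5, 52) [-0.1  1.2]
w3 (295.5, 175) [ 0.1 -3.8]
purge [np.float64(560.5404367740747), np.float64(46.55665949311251), 204] drip [np.float64(543.7649207085477), np.float64(170.42587302389765), 204] bar [np.float64(543.7100027905069), np.float64(174.58680440476712), 204] green [np.float64(594.1604084548713), np.float64(-206.2180755072395), 172]
```

```bash
cat >> h.py <<'E'
YAW=0.135
def Rz(a): return np.array([[np.cos(a),-np.sin(a),0],[np.sin(a),np.cos(a),0],[0,0,1]])
R0=np.array([[0,0,1],[-1,0,0],[0,-1,0]],float)
RS=Rz(YAW)@R0
E
python3 - <<'E'
from h import *
import pickle
arm.move_pose((546,140,300),RS); arm.gripper_to(45); arm.pause(.1)
s=snap('wrist','w4'); pickle.dump(s,open('w4.pkl','wb'))
print(state()['time'],state()['joints'],spotter.spot_in('basket_handle',s))
E
```

```text
5.3083 [ 5.26379341e-02  3.70145612e-01  1.50309721e+00  1.65313346e-05
  1.26816406e+00 -8.22005853e-02] [{'point': [293.8, 3.7], 'p': 0.66}]
```

View pics/w4.png

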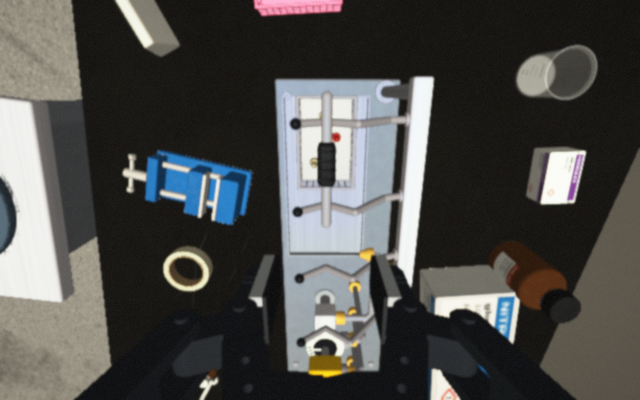

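```bash
python3 - <<'E'
from h import *
import pickle
w3,w4=[pickle.load(open(n+'.pkl','rb')) for n in('w3','w4')]
print(state()['ee_pos'],-np.array(w4['R']).T@w4['t'],-np.array(w3['R']).T@w3['t'])
def blob(s,roi):
    r0,r1,c0,c1=roi;g=s['pixels'][r0:r1,c0:c1].max(2);m=(g<60).astype(np.uint8)
    n,l,st,ce=cv2.connectedComponentsWithStats(m);
    for i in range(1,n):
        if st[i,4]>60: print(st[i],ce[i]+[c0,r0])
blob(w3,(85,150,270,302)); blob(w4,(135,195,312,342))
a=cv2.imread('pics/w4.png')[70:240,260:440]; cv2.imwrite('pics/w4z.png',cv2.resize(a,None,fx=4,fy=4,interpolation=cv2.INTER_CUBIC)[:600])
p=pickle.load(open('fit.pkl','rb'))
E
```

```text
[546.02917193 139.98299203 300.03081143] [535.31180241 224.08307988 442.17272622] [576.27878456 193.51114034 481.91555715]
[  6  13  20  40 591] [285.49576988 117.10152284]
[  6   8  17  43 676] [326.18786982 164.10059172]
```

View pics/w4z.png

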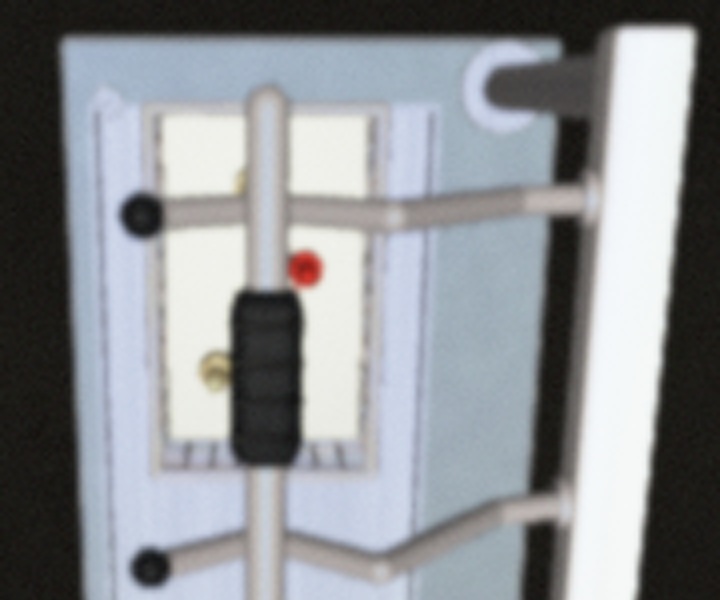

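```bash
python3 - <<'E'
from h import *
import pickle
w3,w4=[pickle.load(open(n+'.pkl','rb')) for n in('w3','w4')]
sd,sc=[pickle.load(open(n+'0.pkl','rb')) for n in('side','scene')]
h=[(w3,(285.5,117.1)),(w4,(326.2,164.1))]
print(tri(h)); X,e=tri(h+[(sd,(335.5,164.5)),(sc,(326.2,170.7))]);print(X,e)
for s,uv in h: print(atz(s,uv,207))
c,s_=np.cos(YAW),np.sin(YAW);x=(c,s_,0)
# tips in w4
for uv in [(260+142/4,70+215/4),(260+151/4,70+568/4)]: print('tip',atz(w4,uv,213))
print('tips tri',tri([(w3,(250,83.2)),(w4,(295.5,123.7))]),tri([(w3,(267,163.7)),(w4,(297.7,212))]))
print('purge tips',tri([(w3,(279.5,227.1)),(w4,(299,278.5))]),tri([(w3,(291.4,288.1)),(w4,(301,342.5))]))
E
```

```text
(array([543.16511174, 173.42768971, 206.2792938 ]), [0.0, 0.0])
[544.54369825 174.14250832 207.28586005] [1.6, 2.0, 2.5, 1.5]
[543.27177484 173.5016482  207.        ]
[543.121643   173.56046318 207.        ]
tip [517.69943258 200.37411647 213.        ]
tip [526.37700959 134.85731241 213.        ]
tips tri (array([517.48476641, 200.18170377, 213.77014928]), [0.5, 0.6]) (array([526.54107404, 135.38986923, 213.97151433]), [0.3, 0.3])
purge tips (array([533.91049316,  75.2494711 , 211.01533244]), [0.2, 0.3]) (array([542.86300477,  10.84465181, 213.02795927]), [0.2, 0.2])
```

Grip centre is about (543, 173.5), z≈204–206. The drip hook point fits at (543.8,170.5) and the purge hook at (560.3,46.3). The tips triangulate to z≈211–214, against 213 expected, and the prong spacing is about 65 mm, so the fit agrees with the text. Next is the grasp.

```bash
python3 - <<'E'
from h import *
import pickle
arm.line_to((543.3,173.5,225),RS,rate=150)
arm.line_to((543.3,173.5,185.5),rate=80)
s=snap('wrist','w5')
arm.gripper_to(5,grasp_force=45); arm.pause(.15)
st=state();print(st['time'],st['finger_gap'],np.round(st['ft_force'],2),st['ee_pos'])
snap('wrist','w6'); snap('side','s6')
E
python3 - <<'E'
import cv2
a=cv2.imread('pics/s6.png')[120:250,260:420]; cv2.imwrite('pics/s6z.png',cv2.resize(a,None,fx=4,fy=4,interpolation=cv2.INTER_CUBIC))
E
```

```text
7.2833 13.256129920134017 [-3.83 -0.77  6.14] [542.90083601 173.48848242 185.96637012]
```

View pics/w6.png

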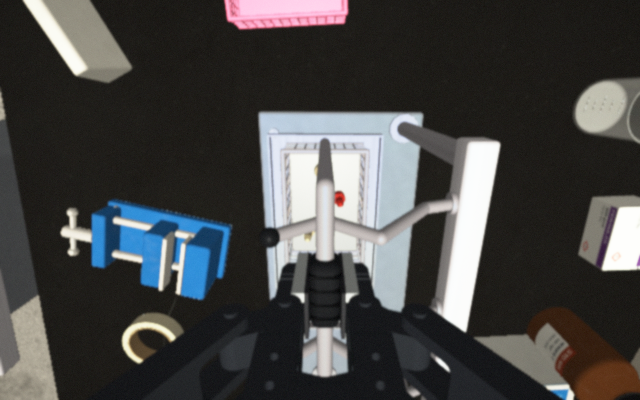

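View pics/s6z.png

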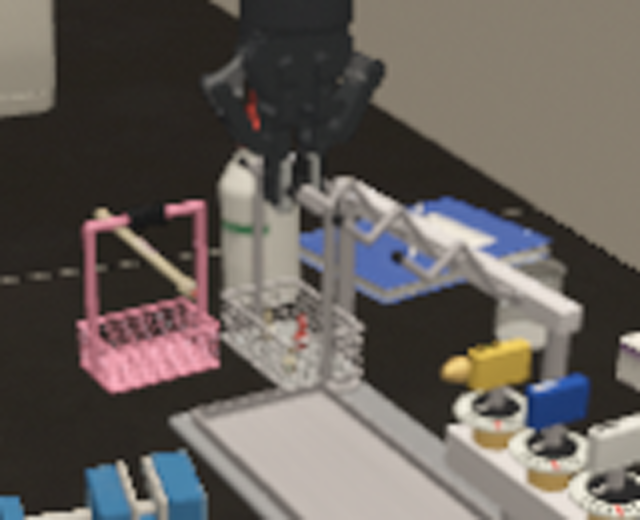

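The wrist view shows the grip held between the pads at about (325,295), with the gap at 13.3 mm. Now lift it slowly.

```bash
python3 - <<'E'
from h import *
x=Rz(YAW)@np.array([1,0,0.])
p=np.array(state()['ee_pos']);
p1=p+[0,0,37]; arm.line_to(p1,RS,rate=45); st=state(); print(st['finger_gap'],np.round(st['ft_force'],2))
p2=p1-x*52; arm.line_to(p2,rate=90); arm.pause(.2)
st=state();print(st['time'],st['finger_gap'],np.round(st['ft_force'],2),np.round(st['torque'],2),st['ee_pos'])
snap('wrist','w7');snap('side','s7')
E
python3 - <<'E'
import cv2
a=cv2.imread('pics/s7.png')[120:250,230:390]; cv2.imwrite('pics/s7z.png',cv2.resize(a,None,fx=4,fy=4,interpolation=cv2.INTER_CUBIC))
E
```

```text
13.275445817250674 [ 0.12 -0.07 -2.94]
9.2917 13.05441509606982 [-0.09 -0.01 -2.93] [ 0.01 -0.04 -0.04] [492.05707508 166.49295659 222.99014349]
```

View pics/w7.png

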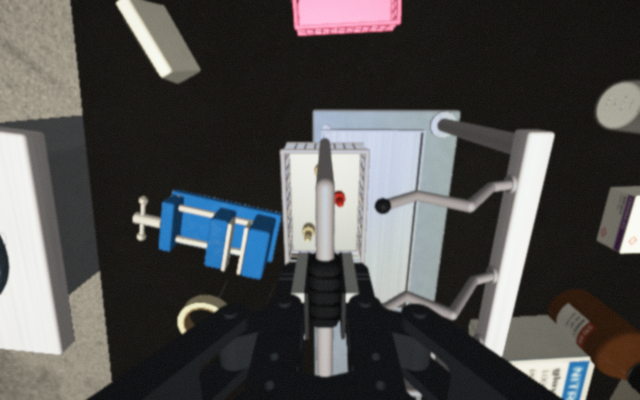

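View pics/s7z.png

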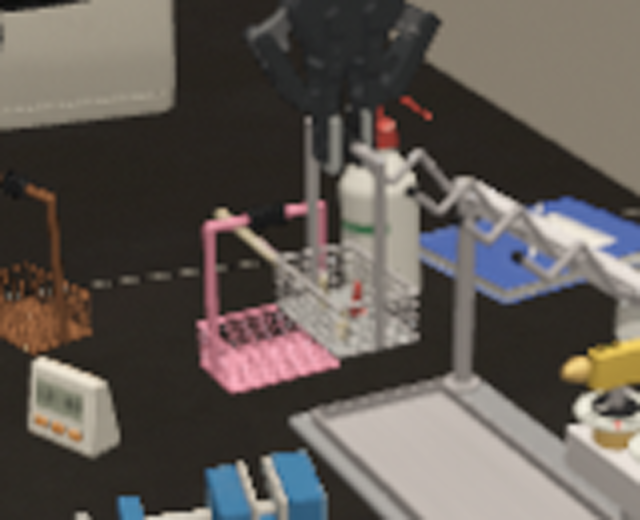

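Clear of the hook: the basket is level, shows all three fittings and weighs about 2.9 N. Next move it sideways to the purge hook, then back over the tips.

```bash
python3 - <<'E'
from h import *
import pickle
x=Rz(YAW)@np.array([1,0,0.])
pu=np.array([560.3,46.3,223.])
arm.line_to(pu-52*x,RS,rate=110); arm.pause(.1)
snap('wrist','w8');
arm.line_to(pu,rate=70); arm.pause(.3)
st=state();print(st['time'],st['finger_gap'],np.round(st['ft_force'],2),np.round(st['torque'],2),st['ee_pos'])
s=snap('wrist','w9');pickle.dump(s,open('w9.pkl','wb'));s=snap('side','s9');pickle.dump(s,open('s9.pkl','wb'))
s=snap('scene','c9');pickle.dump(s,open('c9.pkl','wb'))
E
python3 - <<'E'
import cv2
a=cv2.imread('pics/s9.png')[130:300,290:450]; cv2.imwrite('pics/s9z.png',cv2.resize(a,None,fx=3.5,fy=3.5,interpolation=cv2.INTER_CUBIC))
a=cv2.imread('pics/c9.png')[110:260,290:450]; cv2.imwrite('pics/c9z.png',cv2.resize(a,None,fx=4,fy=4,interpolation=cv2.INTER_CUBIC))
E
```

```text
12.05 13.197969151405246 [-0.32 -0.23 -2.19] [-0.03  0.02 -0.02] [560.04517383  46.26700382 223.09916258]
```

View pics/w9.png

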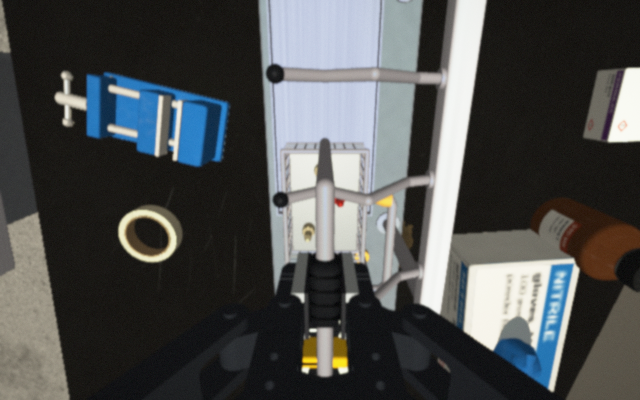

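View pics/s9z.png

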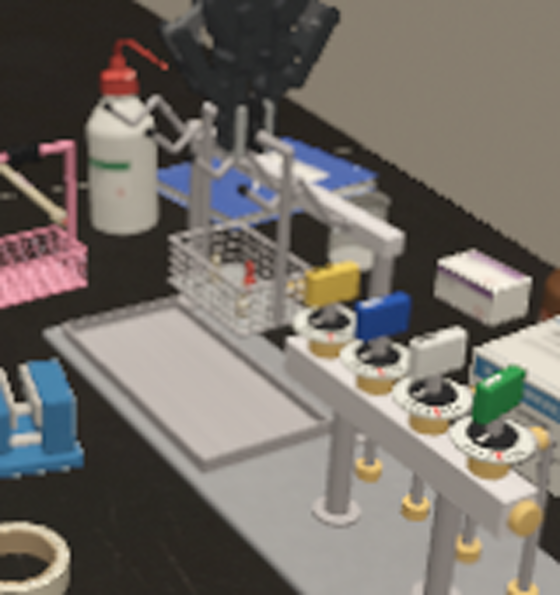

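View pics/c9z.png

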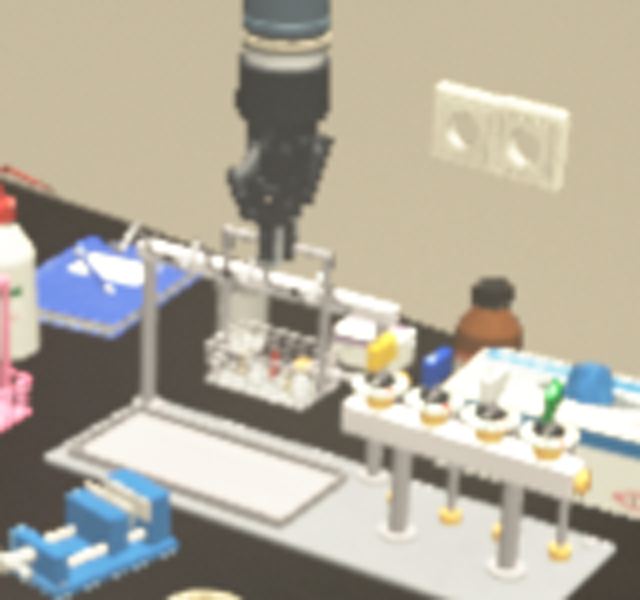

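```bash
python3 - <<'E'
from h import *
p=np.array([560.3,46.3,223.])
for z in (214,205,199,195,192,190):
    p[2]=z; arm.line_to(p,RS,rate=40); st=state(); print(z,round(st['time'],2),np.round(st['ft_force'],2),np.round(st['torque'],2),np.round(st['ee_pos'],1))
    if st['ft_force'][2]>0.5 or abs(st['ft_force'][:2]).max()>2.5: break
E
```

```text
214 12.57 [ 0.1   0.6  -3.01] [ 0.02 -0.02  0.  ] [560.   46.3 213.4]
205 12.95 [-0.45 -0.75 -2.93] [ 0.03 -0.01  0.07] [560.   46.3 204.6]
199 13.25 [ 0.57 -0.52 -3.34] [-0.02  0.02 -0.01] [560.   46.3 198.7]
195 13.5 [-0.   -0.39 -2.16] [ 0.02  0.01 -0.04] [560.1  46.3 194.7]
192 13.75 [-0.95  0.65 -2.41] [-0.03  0.05 -0.01] [560.2  46.3 191.8]
190 14.0 [ 0.28 -0.22 -2.45] [-0.04 -0.02 -0.03] [560.2  46.3 189.9]
```

```bash
python3 - <<'E'
from h import *
p=np.array([560.3,46.3,190.])
while p[2]>183:
    p[2]-=1; arm.line_to(p,RS,rate=20); st=state(); print(p[2],round(st['time'],2),np.round(st['ft_force'],2),np.round(st['torque'],2),np.round(st['ee_pos'],1))
    if st['ft_force'][2]>0.7 or abs(st['ft_force'][:2]).max()>3: break
snap('wrist','w10'); snap('side','s10')
E
python3 - <<'E'
import cv2
a=cv2.imread('pics/s10.png')[130:300,290:450]; cv2.imwrite('pics/s10z.png',cv2.resize(a,None,fx=3.5,fy=3.5,interpolation=cv2.INTER_CUBIC))
E
```

```text
189.0 14.25 [-0.42 -0.47 -2.04] [-0.02 -0.02  0.05] [560.3  46.3 189. ]
188.0 14.5 [-0.66  0.02 -1.98] [-0.   -0.    0.05] [560.2  46.3 187.9]
187.0 14.75 [-0.03  0.73 -1.96] [-0.02  0.03  0.  ] [560.2  46.3 187. ]
186.0 15.0 [-1.23  0.21  3.04] [-0.04  0.24  0.05] [560.4  46.3 186.6]
```

View pics/w10.png

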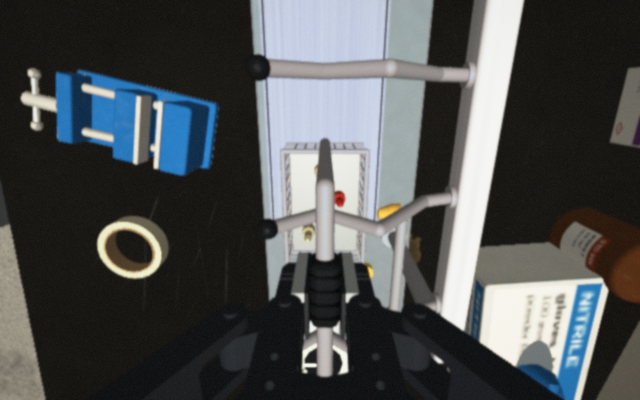

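View pics/s10z.png

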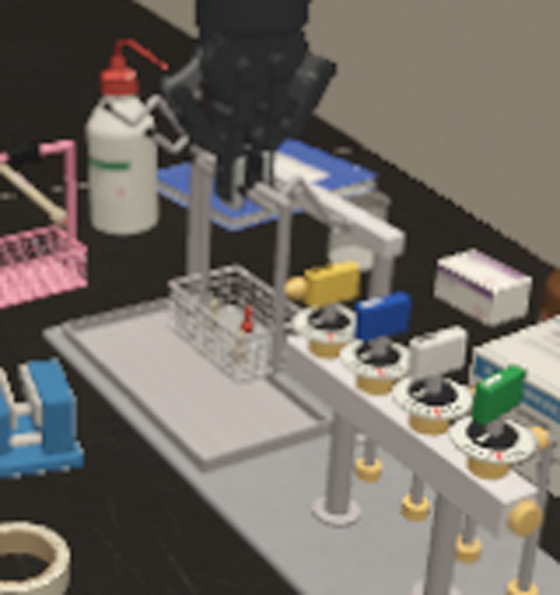

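The contact force is +3 N at TCP z 186.6, the same height as when it hung at the drip hook. The bar sits between tip (270,228) and crest (380,233), as it did there. Release now.

```bash
python3 - <<'E'
from h import *
import pickle
arm.gripper_to(20); arm.gripper_to(44); st=state();print(np.round(st['ft_force'],2),st['finger_gap'])
p=np.array(st['ee_pos']);p[2]=262; arm.line_to(p,RS,rate=90)
arm.line_to((545,-20,300),rate=150); arm.pause(.2)
print(state()['time'])
for n in('wrist','side'):
    s=snap(n,n[0]+'11');pickle.dump(s,open(n[0]+'11.pkl','wb'))
E
python3 - <<'E'
import cv2
a=cv2.imread('pics/s11.png')[130:300,290:450]; cv2.imwrite('pics/s11z.png',cv2.resize(a,None,fx=3.5,fy=3.5,interpolation=cv2.INTER_CUBIC))
E
```

```text
[0.13 0.76 0.21] 43.85850357780849
17.5583
```

View pics/w11.png

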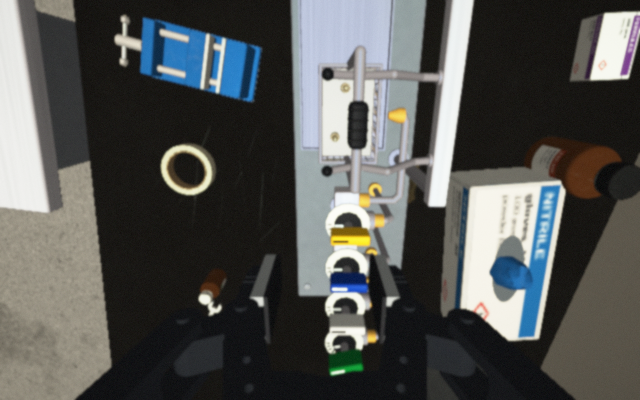

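View pics/s11z.png

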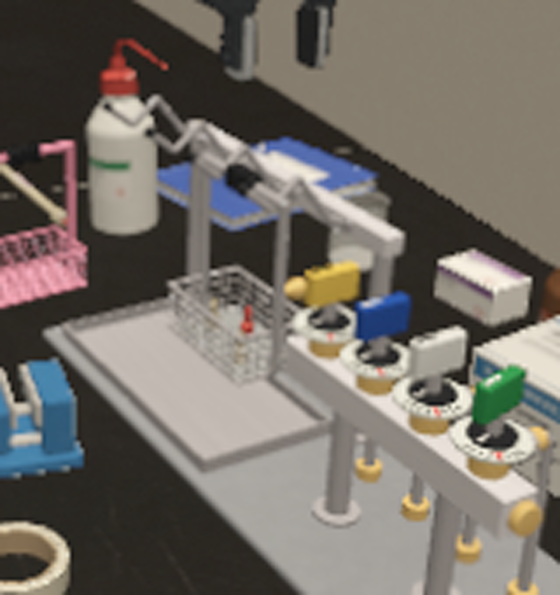

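The basket hangs level on the purge hook, with grip at (358,125) in the wrist view. Before going near the green tap I need the positions of the tall binders nearby.

```bash
python3 - <<'E'
from h import *
import pickle
w1,w11,sd,sc=[pickle.load(open(n+'.pkl','rb')) for n in('w1','w11','side0','scene0')]
print('binder foot',atz(sd,(527,348),0), 'top corner',tri([(sd,(565,187)),(w1,(419,226)),(sc,(503,154))]),tri([(sd,(565,187)),(w1,(419,226))]))
print('handle',[atz(w11,(358,125),206)])
import cv2
a=sd['pixels'][150:400,400:640];cv2.imwrite('pics/sdb.png',cv2.cvtColor(cv2.resize(a,None,fx=2.4,fy=2.4,interpolation=cv2.INTER_CUBIC),4))
a=w1['pixels'][150:250,290:450];cv2.imwrite('pics/w1g.png',cv2.cvtColor(cv2.resize(a,None,fx=5,fy=5,interpolation=cv2.INTER_CUBIC),4))
E
```

```text
binder foot [ 724.82198623 -363.0550727     0.        ] top corner (array([ 718.86041141, -298.00500826,  302.40476353]), [27.9, 164.2, 24.6]) (array([ 709.71697677, -275.32976092,  272.16650577]), [47.9, 101.8])
handle [array([560.25151077,  45.95423999, 206.        ])]
```

View pics/sdb.png

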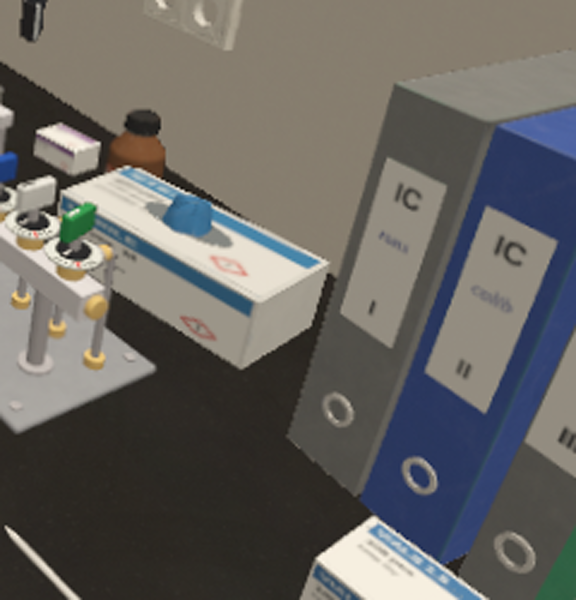

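View pics/w1g.png

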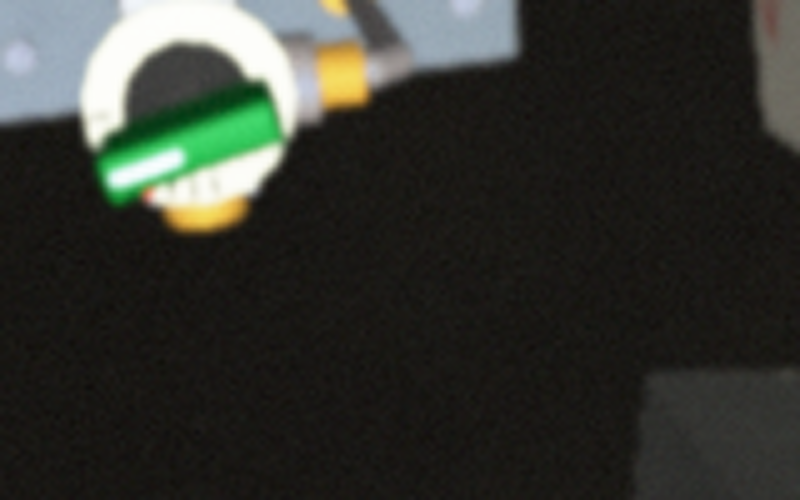

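The binders stand at x>700, y<-340, which is clear. Now hover over the green tap in the grasp orientation, with the wing at about 0.22 rad and the gripper nearly closed, and look again.

```bash
python3 - <<'E'
from h import *
import pickle
for sgn in (1,-1):
    print(sgn,[ (None if q is None else np.round(q,2)) for q in (arm.ik((594,-206,z),Rz(YAW+t+sgn*np.pi/2)@R0) for z,t in((300,.22),(157,.22),(157,1.05)))])
E
```

```text
1 [array([-0.51,  0.47,  1.34, -0.  ,  1.33, -2.44]), array([-0.51,  0.62,  1.49, -0.  ,  1.03, -2.44]), None]
-1 [array([-0.51,  0.47,  1.34, -0.  ,  1.33,  0.7 ]), array([-0.51,  0.62,  1.49, -0.  ,  1.03,  0.7 ]), array([-0.51,  0.62,  1.49, -0.  ,  1.03, -0.13])]
```

```bash
python3 - <<'E'
from h import *
import pickle
arm.move_pose((594,-206,300),Rz(YAW+.22-np.pi/2)@R0); arm.gripper_to(24); arm.pause(.15)
s=snap('wrist','w12');pickle.dump(s,open('w12.pkl','wb'))
print(state()['time'],proj(s,[(594.2,-206.2,182),(594.2,-206.2,147)]))
a=s['pixels'][130:270,250:400];cv2.imwrite('pics/w12z.png',cv2.cvtColor(cv2.resize(a,None,fx=4,fy=4,interpolation=cv2.INTER_CUBIC),4))
E
```

```text
19.2 [[325.08108837 196.82383109]
 [324.99643658 185.48574501]]
```

View pics/w12.png

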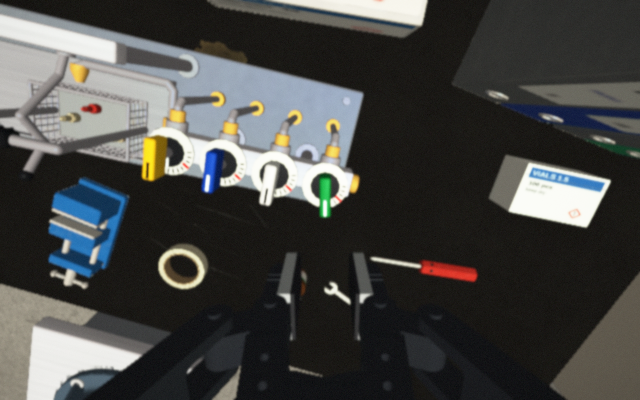

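View pics/w12z.png

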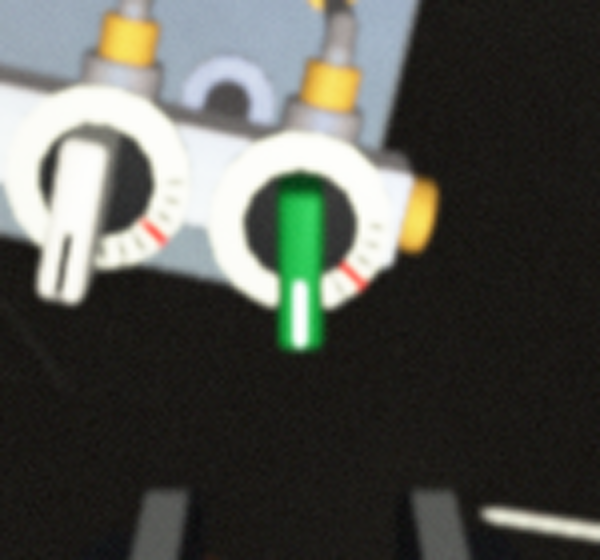

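The green wing is centred at (325,196), where I predicted (325,197), and it is aligned with the jaw plane. Descend, pinch and turn.

```bash
python3 - <<'E'
from h import *
R=Rz(YAW+.22-np.pi/2)@R0
arm.line_to((594.2,-206.2,200),R,rate=120)
arm.line_to((594.2,-206.2,158),rate=60); st=state(); print(np.round(st['ft_force'],2),st['time'])
arm.gripper_to(6,grasp_force=20); arm.pause(.1); st=state(); print(st['finger_gap'],np.round(st['ft_force'],2),np.round(st['torque'],3),st['time'])
snap('wrist','w13')
E
```

```text
[-0.52 -0.26 -0.69] 21.0333
9.31201567671813 [-0.01  2.62  3.2 ] [ 0.385  0.065 -0.052] 21.3917
```

View pics/w13.png

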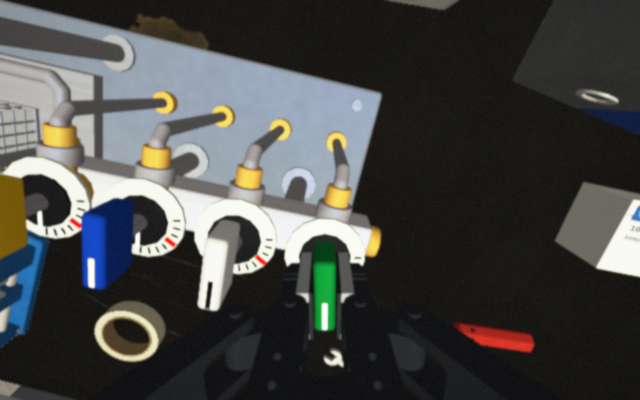

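```bash
python3 - <<'E'
from h import *
import pickle
p=(594.2,-206.2,158.)
for t in (.4,.6,.8,1.0):
    R=Rz(YAW+t-np.pi/2)@R0
    q=arm.ik(p,R); arm.move_joints(q); st=state()
    z=np.array(st['tcp_rot'])[:,2]; print(t,np.round(st['ft_force'],1),np.round(st['torque'],2),np.round(st['ee_pos'],1),round(st['time'],2),'theta',round(np.arctan2(z[1],z[0])+np.pi/2-YAW,3))
    if abs(np.array(st['ft_force'])).max()>15: break
arm.pause(.15)
s=snap('wrist','w14')
E
```

```text
0.4 [-0.4  4.3  5.3] [ 0.62  0.12 -0.  ] [ 594.2 -205.6  158.5] 21.73 theta 0.397
0.6 [-1.9  5.4  5.7] [0.75 0.13 0.01] [ 594.1 -205.4  158.5] 22.04 theta 0.597
0.8 [-1.7  5.3  6.1] [0.75 0.17 0.01] [ 593.9 -205.1  158.5] 22.35 theta 0.797
1.0 [-3.1  5.4  6.8] [0.8  0.28 0.03] [ 593.6 -205.   158.5] 22.66 theta 0.997
```

View pics/w14.png

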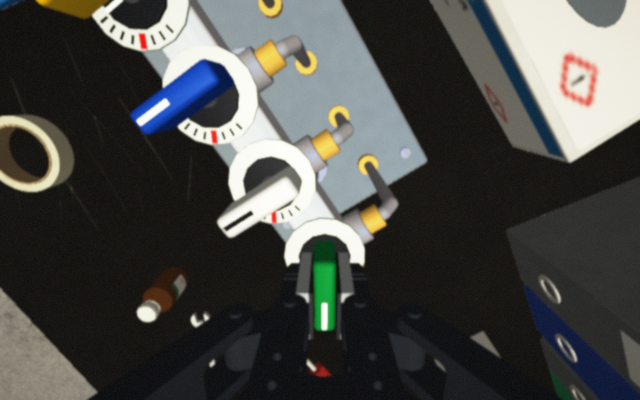

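The wing turned with the hand, which now stands at θ = 0.997. Release it, rise, and check against the dial.

```bash
python3 - <<'E'
from h import *
import pickle
arm.gripper_to(22); st=state(); p=np.array(st['ee_pos']); print(np.round(st['ft_force'],1))
p[2]=215; arm.line_to(p,rate=80); p[2]=300; arm.line_to(p,rate=150); arm.pause(.2)
s=snap('wrist','w15'); print(state()['time'])
pickle.dump(s,open('w15.pkl','wb'))
a=s['pixels'][110:270,240:400];cv2.imwrite('pics/w15z.png',cv2.cvtColor(cv2.resize(a,None,fx=3.7,fy=3.7,interpolation=cv2.INTER_CUBIC),4))
s=snap('side','s15'); a=s['pixels'][140:310,290:470];cv2.imwrite('pics/s15z.png',cv2.cvtColor(cv2.resize(a,None,fx=3.5,fy=3.5,interpolation=cv2.INTER_CUBIC),4))
E
```

```text
[ 0.5 -0.2  0.6]
24.9667
```

View pics/w15z.png

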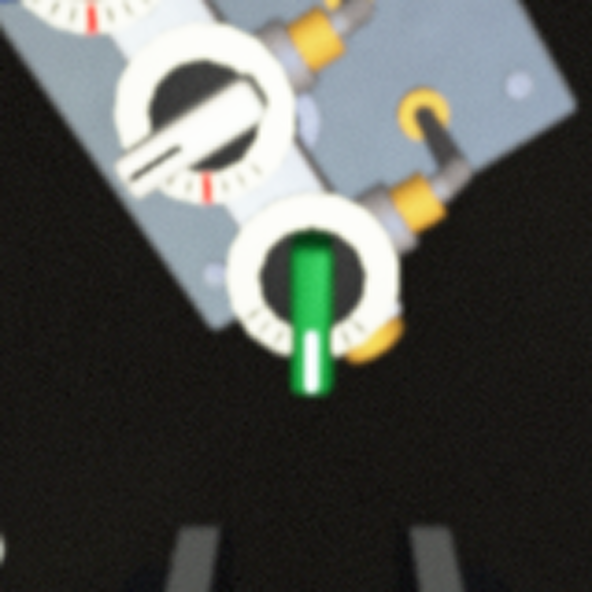

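View pics/s15z.png

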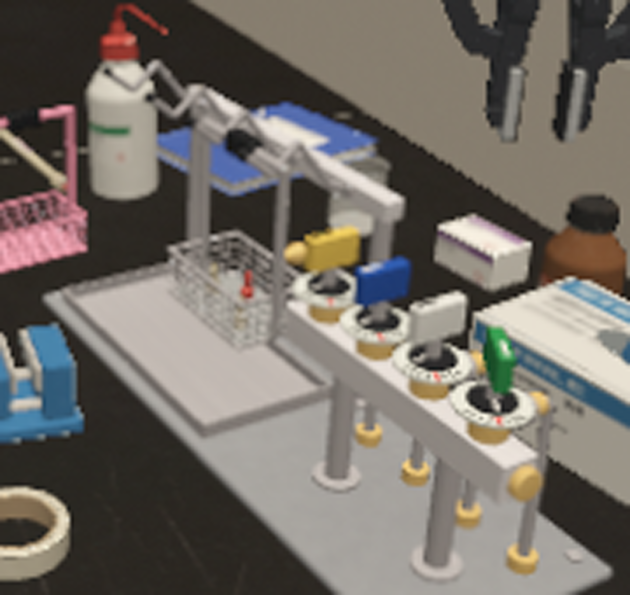

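View pics/w15.png

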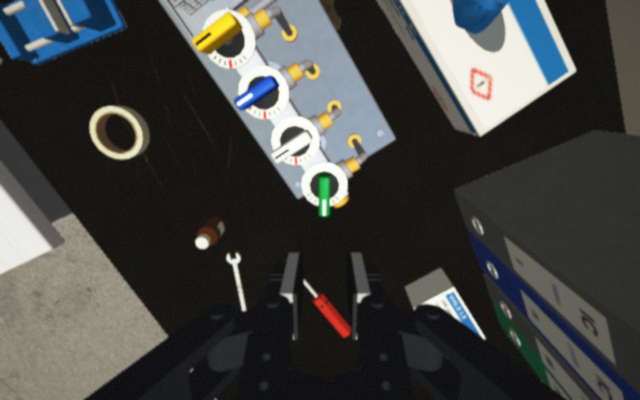

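```bash
python3 - <<'E'
from h import *
import pickle
s=pickle.load(open('w15.pkl','rb'))
def d(a,b,z=182):
    A,B=[atz(s,(240+x/3.7,110+y/3.7),z) for x,y in(a,b)];v=B-A;return np.arctan2(v[1],v[0]),np.linalg.norm(v)
w=d((132,177),(252,100));print('white',w)
for g in (((312,388),(312,240)),): r=d(*g);print('green',r,'rel',r[0]-w[0],'rel yaw',r[0]-YAW)
# red mark of white dial vs centre
print('red', d((207,188),(207,112),145)[0]-np.array([YAW]))
w11=pickle.load(open('w11.pkl','rb'))
g=w11['pixels'][90:160,340:375].max(2);n,l,st,ce=cv2.connectedComponentsWithStats((g<60).astype(np.uint8));print([(st[i].tolist(),atz(w11,ce[i]+[340,90],207)) for i in range(1,n) if st[i,4]>200])
E
```

```text
white (np.float64(0.12528032036174408), np.float64(31.679721425936))
green (np.float64(1.1353969092542797), np.float64(35.74095422339872)) rel 1.0101165888925356 rel yaw 1.0003969092542797
red [0.97113347]
[([8, 12, 20, 46, 788], array([559.59372246,  46.49772903, 207.        ]))]
```

```bash
python3 - <<'E'
from h import *
print(state()['time'],np.round(state()['ft_force'],2)); print(arm.close_job())
E
```

```text
25.0167 [ 0.    0.76 -0.15]
the job is handed in; nothing more can be done
None
```

The basket is hanging on the right (purge) hook and the green tap is open to the red mark. I handed the job in at 25.0 s of the 48 s allowed. The hand-in gives no verdict, so these are my own last checks:

- **Basket:** I lifted it 37 mm off the left hook, drew it forward 52 mm and carried it across. I then lowered it in 1 mm steps until a 3 N contact and released it. The grip was measured at (559.6, 46.5), within about 1 mm of the hook point I measured at (560.3, 46.3). After release the basket looked level. The red and beige fittings show in the last side picture, though the third is hard to make out there; all three were clear while I carried it.
- **Green tap:** I pinched the wing at 0.22 rad and turned it to 0.997 rad by the hand's angle. In the picture afterwards it measured 1.00 to 1.01 rad, and the wing covers the red mark. A rough reading of the red mark on the white tap's dial gave 0.97 rad, within the accuracy of that reading.
- **Everything else:** The other three wings still look shut and nothing nearby looks moved. The hand was 300 mm above the bench and clear of everything at the end.
- **Odd readings:** Closing on the grip and on the wing gave brief side and upward forces of up to about 7 N. One force reading above the right hook came out 0.7 N low; nearby readings scattered by about as much, so I took it as sensor noise.

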